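# Line up lock nuts with a straightedge

## Robot

A 7-joint arm with a two-finger parallel gripper is mounted at the origin on a cart in front of the work surface, level with it; the furniture and walls round the work are solid. World frame = base frame: x ahead of the robot, y to its left, z up, the work surface at z = 0. Lengths are in m, angles in rad, forces in N, time in s.
With the tool pointing down it reaches from about 0.35 to 0.9 m from the base axis. Payload 19.9 kg.
Tool frame: the origin (TCP) lies midway between the tips of the shut fingers; the grasp point (between the pads) lies 19 mm behind it; z points along the fingers, y is the direction in which the jaws open and shut (so a half turn about z gives the same grasp; the last joint's range is limited). The gripper opens to 94 mm and grips with 3 to 60 N. Pads are 16 mm wide; open, the fingers measure 119 mm over their backs; the gripper's body (75 mm by 177 mm) begins 78 mm behind the grasp point.
Start: joints at [-1.204, 0.417, -0.01, 1.614, 0.005, 1.111, -0.053], TCP at [0.248, 0.573, 0.205] pointing down, gripper open.
Joint ranges: [-2.81, 2.81], [-0.39, 2.02], [-1.27, 1.25], [0.06, 2.57], [-1.19, 4.33], [0.19, 2], [-2.82, 2.82]. Speed limits (rad/s): [1.89, 1.89, 2.39, 2.39, 3.01, 3.01, 3.01].

## Interface

Orientations are given as a rotation vector (axis times angle).
In Python, from bench import bot gives the robot as it stands.
- The arm moves only by the tool drive_tool, never from a script. Its argument "increments" is a list that holds one entry, the list of rows, each a list of 7 numbers: the shift along the world's x, y, z in m, then the turn, a rotation vector about the world's x, y, z in rad, then the finger opening in m, from 0 to 0.094. A call has exactly 10 rows; each row shifts and turns the commanded pose from where the row before left it; what a row does not reach is not made up. A row lasts 1/8 s, in which the tool goes at most 62.5 mm and 10.7 degrees, less where a joint would pass 70% of its speed; a pose out of reach is approached as far as the arm can. A call with a gripper value outside its range is refused whole. The fingers move at their own pace and stop on an object; the grip force is fixed at half the most. Time passes only in rows, so rows that do not move let the fingers close, or fill a call up. It gives the time, the measured TCP pose, the force and the opening at its end, in the units of the state.
- bot.sense(): the state, without advancing time (a new reading comes with each control period).
- bot.get_image(name): name is "side" or "top"; returns a dict with "img" (480x640x3 uint8, red, green, blue), "fovy" (degrees; the focal length in pixels is half the picture's height over the tangent of half this angle, whatever the lens; pixels are square), "cx", "cy" (the principal point, pixels), "k1" (the pictures are not rectified: a ray, as slopes to the right and down, at radius r is drawn at 1 + k1 r^2 times it, then the intrinsics apply), "view" (4x4, takes a point from world to camera coordinates). Camera axes: x right, y down, z forward; pixel columns grow to the right and rows downward; lengths in m; the calibration is good to about 2 mm. A picture is of the moment at which its call begins. There is no depth.
- bot.job_done(): hands the job in, once; it reports no verdict.
The state is a dict: "t": time; "qpos": joint angles; "joint_vel": joint speeds; "joint_torque": joint torques, N m; "eef_pos": TCP position; "orientation": TCP orientation; "contact_force": force on the tool from outside, world axes, zero at the start; "moment": the same for the moment, N m; "finger_gap": finger opening in m.
Only numpy, scipy, OpenCV 4.12 (cv2) and the standard library are available. Lean on these libraries where they do the work, as an engineer would, in place of code of your own. Each camera call takes 0.05 s, during which the arm holds its last target.

## Task

The three loose lock nuts on the bench are to be checked side by side, so line them up: pick up the aluminium straightedge by its black grip and with its long edge push all three into one straight row, each resting against that edge. Move the nuts only with the straightedge, sliding them along the bench, never with the fingers; then leave the straightedge lying flat along the row and let go of it.

Things in the scene. Friction and masses are not known exactly. Their poses are not given: they have to be found in the camera images.
- straightedge: flat aluminium bar 300 long (its y) x 45 wide (x) x 12 mm high, 0.4 kg; both long edges, faces at x = +-22.5 mm, serve. Black bar grip 120 (y) x 18 mm (x) over its middle, 30 to 64 mm above the underside: pinch its thickness, fingertips over 20 mm above the bench to clear the nuts. Origin: centre of underside, z up. Starts flat, right of the nuts, pointing away from the robot within 27 degrees
- lock_nut_a: hexagonal grey steel lock nut lying flat, 41 mm across flats, 47 across corners, 18 high, 0.11 kg. Origin: centre of underside, z up; a flat faces its x axis. One of three alike, in a ragged row roughly along world y (up to 25 degrees askew), centres 80 to 100 mm apart along it, the middle one (any of the three) 40 to 55 mm farther from the robot than the outer two; bench clear in front of the row
- lock_nut_b: hexagonal grey steel lock nut lying flat, 41 mm across flats, 47 across corners, 18 high, 0.11 kg. Origin: centre of underside, z up; a flat faces its x axis. One of three alike
- lock_nut_c: hexagonal grey steel lock nut lying flat, 41 mm across flats, 47 across corners, 18 high, 0.11 kg. Origin: centre of underside, z up; a flat faces its x axis. One of three alike
Not all that is in view belongs to the job. What is shaped like the lock_nut_b but brown is not meant. Leave any red look-alike of the lock_nut_a alone.

How it is judged:
By the outcome, as a careful person would: the job done as asked, in the order asked, and still so for the second after the job is handed in, with the robot touching nothing.
It also fails if it takes over 42 s, if anything falls off the work surface, if the arm or the gripper's body presses on something with over 40 N, if the wrist force passes 120 N, or if a joint passes its speed limit or range.

## Working session

There is one attempt and no reset: what is moved stays moved. The work goes in short steps, Python scripts to look and compute and a tool call to move; the robot and the scene stay as the last step left them, time stands still between calls to the robot, and variables do not carry over. Pictures are saved under pics/ and viewed, and the job is handed in when it is done.

Besides the shell and the picture viewer there is one more tool, called after "Emit:" as name(argument=value, ...), one argument or row to a line, values as JSON. drive_tool: Moves the arm, as the interface text tells. Its arguments: {"type":"object","properties":{"increments":{"type":"array"}},"required":["increments"]}

```bash
mkdir -p pics; ls; cat > h.py <<'E'
import numpy as np, cv2
from bench import bot
def grab(n,f):
    d=bot.get_image(n); cv2.imwrite('pics/'+f,d['img'][:,:,::-1]); np.save('pics/'+f+'.npy',d,allow_pickle=True); return d
def load(f): return np.load('pics/'+f+'.npy',allow_pickle=True).item()
def K(d):
    f=240/np.tan(np.radians(d['fovy'])/2); return np.array([[f,0,d['cx']],[0,f,d['cy']],[0,0,1.]])
def dist(d): return np.array([d['k1'],0,0,0,0.])
def proj(d,P):
    V=np.array(d['view']); r=cv2.Rodrigues(V[:3,:3])[0]
    return cv2.projectPoints(np.array(P,float).reshape(-1,1,3),r,V[:3,3],K(d),dist(d))[0].reshape(-1,2)
def unproj(d,uv,z):
    n=cv2.undistortPoints(np.array(uv,float).reshape(-1,1,2),K(d),dist(d)).reshape(-1,2)
    V=np.array(d['view']);R=V[:3,:3];c=-R.T@V[:3,3]
    out=[]
    for a in n:
        r=R.T@np.array([a[0],a[1],1]); out.append(c+r*(z-c[2])/r[2])
    return np.array(out)
E
python3 - <<'E'
from h import *
for n in('top','side'):
    d=grab(n,n+'0.png');print(n,d['fovy'],d['cx'],d['cy'],d['k1'],np.round(d['view'],3).tolist())
print(bot.sense())
E
```

```text
pics
top 50.138809330282385 323.105015148769 247.97448210286998 0.024321053965592462 [[0.015, -1.0, 0.01, -0.081], [-0.995, -0.016, -0.103, 0.558], [0.104, -0.008, -0.995, 1.219], [0.0, 0.0, 0.0, 1.0]]
side 50.301029458642965 316.79663999942494 243.32279476938314 -0.012420964999893069 [[0.948, -0.319, -0.016, -0.545], [-0.217, -0.609, -0.763, 0.09], [0.234, 0.726, -0.646, 0.96], [0.0, 0.0, 0.0, 1.0]]
{'t': 0.1, 'qpos': array([-1.20352973,  0.41790293, -0.01032494,  1.61414278,  0.00467685,
        1.11069557, -0.05301166]), 'joint_vel': array([ 0.00084669, -0.00088803, -0.0010625 , -0.0003971 ,  0.00044702,
        0.00035743,  0.00047459]), 'joint_torque': array([ 9.43866471e-04, -8.52580762e+01,  6.39803689e-01, -4.26685774e+01,
       -4.88528016e-02,  1.65378355e-02,  5.05972309e-05]), 'eef_pos': array([0.24827438, 0.57318335, 0.20488272]), 'orientation': array([-6.37583611e-01, -3.07603805e+00,  1.74554873e-03]), 'contact_force': array([0.38238069, 0.19651011, 0.67466827]), 'moment': array([ 0.00489793,  0.00916959, -0.04319576]), 'finger_gap': 0.09401641319982534}
```

View pics/top0.png

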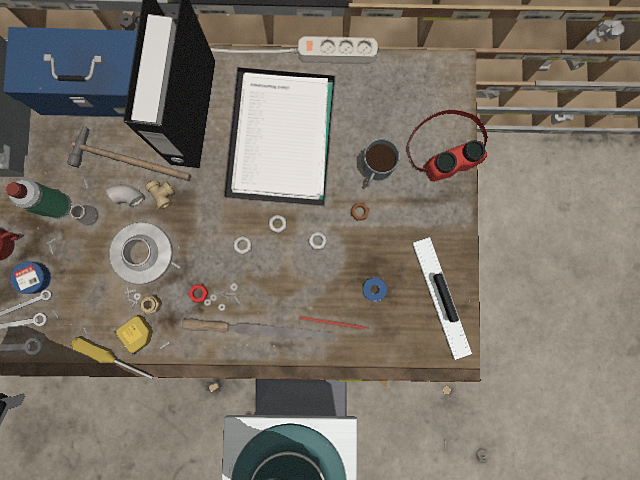

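View pics/side0.png

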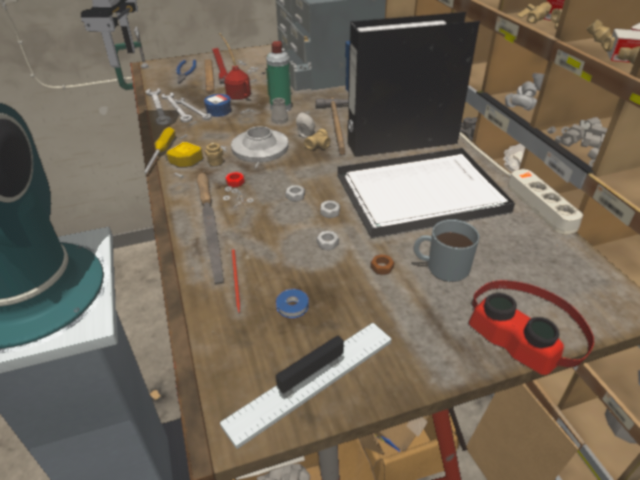

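Top view: grey nuts at about (242,244), (278,224) and (317,241). Look-alikes are the brown nut (360,211), the red nut (199,293), the tan fitting (150,304) and the blue ring (375,289). The straightedge runs from (424,240) to (461,356), with its grip near (445,297). I'll check these in close crops.

```bash
python3 - <<'E'
from h import *
d=load('top0.png');im=d['img'][:,:,::-1]
cv2.imwrite('pics/c1.png',cv2.resize(im[195:270,220:380],None,fx=5,fy=5,interpolation=cv2.INTER_CUBIC))
cv2.imwrite('pics/c2.png',cv2.resize(im[230:365,400:480],None,fx=4.4,fy=4.4,interpolation=cv2.INTER_CUBIC))
E
```

```text
(no output)
```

View pics/c1.png

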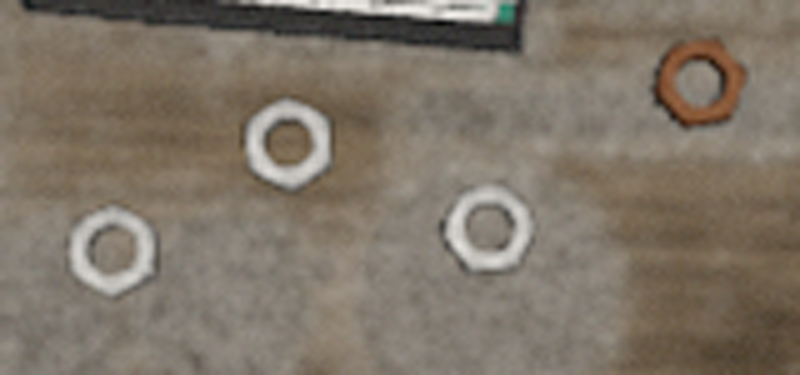

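View pics/c2.png

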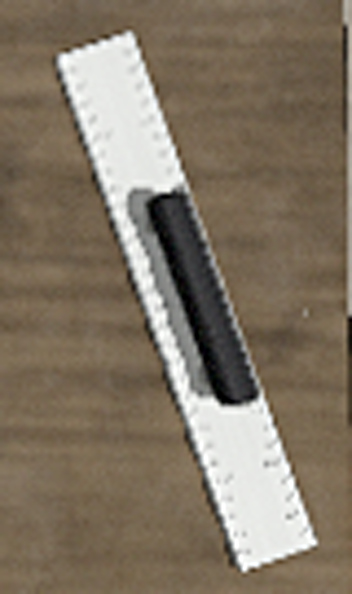

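```bash
python3 - <<'E'
from h import *
d=load('top0.png')
n=np.array([[112,252],[289,144],[488,228],[700,83]])/5+[220,195]-.4
N=unproj(d,n,.018);print('nuts(left,mid,right,brown)\n',N.round(4))
c=np.array([[58,57],[131,32],[316,545],[243,571]])/4.4+[400,230]-.4
C=unproj(d,c,.012);print(C.round(4));print(np.linalg.norm(np.diff(C,axis=0),axis=1),'centre',C.mean(0))
v=(C[0]+C[1]-C[2]-C[3]);print('ang from x deg',np.degrees(np.arctan2(v[1],v[0])))
g=np.array([[150,200],[186,192],[258,398],[218,404]])/4.4+[400,230]-.4
G=unproj(d,g,.064);print('grip',G.round(4),G.mean(0))
# row
v=N[0]-N[2];print('row ang vs y',np.degrees(np.arctan2(v[0],v[1])), np.linalg.norm(v))
for nm,p in(('clip corner R',[[323,202]]),('clip L',[[226,196]]),('blue',[[375,289]]),('saw',[[245,325]]),('red pencil',[[300,318],[367,327]]),('red',[[199,293]]),('mug',[[370,160]]),('handle',[[366,184]]),('scraps',[[234,287],[238,300],[222,307]]),('saw tip',[[345,333]])):
    print(nm,unproj(d,p,0.02).round(3).tolist())
s=load('side0.png')
n2=proj(s,N);print(n2)
E
```

```text
nuts(left,mid,right,brown)
 [[ 0.5642  0.127   0.018 ]
 [ 0.6192  0.0416  0.018 ]
 [ 0.5791 -0.0571  0.018 ]
 [ 0.6531 -0.1608  0.018 ]]
[[ 0.5778 -0.2934  0.012 ]
 [ 0.5927 -0.3345  0.012 ]
 [ 0.3106 -0.4339  0.012 ]
 [ 0.2959 -0.3937  0.012 ]]
[0.04368471 0.29912363 0.04281141] centre [ 0.44424389 -0.36388218  0.012     ]
ang from x deg 19.50555315188774
grip [[ 0.4955 -0.3328  0.064 ]
 [ 0.5001 -0.3521  0.064 ]
 [ 0.3915 -0.3892  0.064 ]
 [ 0.388  -0.3679  0.064 ]] [ 0.44380623 -0.36050142  0.064     ]
row ang vs y -4.625647688871401 0.18467469919768265
clip corner R [[0.674, -0.07, 0.02]]
clip L [[0.685, 0.17, 0.02]]
blue [[0.462, -0.2, 0.02]]
saw [[0.37, 0.113, 0.02]]
red pencil [[0.389, -0.019, 0.02], [0.37, -0.181, 0.02]]
red [[0.446, 0.227, 0.02]]
mug [[0.783, -0.186, 0.02]]
handle [[0.721, -0.176, 0.02]]
scraps [[0.461, 0.143, 0.02], [0.43, 0.132, 0.02], [0.413, 0.17, 0.02]]
saw tip [[0.355, -0.128, 0.02]]
[[294.73495047 189.58041101]
 [329.8445786  205.44185622]
 [327.66930512 236.26219325]
 [381.87948859 260.30359377]]
```

```bash
python3 - <<'E'
import numpy as np
p0=np.array([.248,.573]);p1=np.array([.444,-.362])
a=np.linspace(np.arctan2(*p0[::-1]),np.arctan2(*p1[::-1]),21);r=np.linspace(np.hypot(*p0),np.hypot(*p1),21)
P=np.c_[r*np.cos(a),r*np.sin(a)];print(np.diff(np.round(P,3),axis=0).round(3).tolist())
E
```

```text
[[0.051, -0.028], [0.047, -0.032], [0.044, -0.036], [0.041, -0.039], [0.036, -0.044], [0.033, -0.046], [0.027, -0.049], [0.023, -0.051], [0.018, -0.052], [0.014, -0.054], [0.008, -0.055], [0.003, -0.055], [-0.003, -0.054], [-0.007, -0.054], [-0.012, -0.053], [-0.016, -0.052], [-0.022, -0.049], [-0.026, -0.047], [-0.029, -0.044], [-0.034, -0.041]]
```

Emit:
drive_tool(
  increments=[
    [[0.051, -0.028, 0, 0, 0, -0.12, 0.094], [0.047, -0.032, 0, 0, 0, -0.12, 0.094], [0.044, -0.036, 0, 0, 0, -0.12, 0.094], [0.041, -0.039, 0, 0, 0, -0.12, 0.094], [0.036, -0.044, 0, 0, 0, -0.12, 0.094], [0.033, -0.046, 0, 0, 0, -0.12, 0.094], [0.027, -0.049, 0, 0, 0, -0.12, 0.094], [0.023, -0.051, 0, 0, 0, -0.12, 0.094], [0.018, -0.052, 0, 0, 0, -0.12, 0.094], [0.014, -0.054, 0, 0, 0, -0.12, 0.094]],
  ],
)

```text
t: 1.35
eef_pos: [0.5827, 0.1408, 0.2052]
orientation: [-2.267, -2.174, 0.001]
contact_force: [0.9, 0.8, -0.4]
finger_gap: 0.0943
```

Emit:
drive_tool(
  increments=[
    [[0.008, -0.055, 0, 0, 0, -0.12, 0.094], [0.003, -0.055, 0, 0, 0, -0.12, 0.094], [-0.003, -0.054, 0, 0, 0, -0.12, 0.094], [-0.007, -0.054, 0, 0, 0, -0.12, 0.094], [-0.012, -0.053, 0, 0, 0, -0.12, 0.094], [-0.016, -0.052, 0, 0, 0, -0.12, 0.094], [-0.022, -0.049, 0, 0, 0, -0.12, 0.094], [-0.026, -0.047, 0, 0, 0, -0.12, 0.094], [-0.029, -0.044, 0, 0, 0, -0.12, 0.094], [-0.034, -0.041, 0, 0, 0, -0.11, 0.094]],
  ],
)

```text
t: 2.6
eef_pos: [0.4433, -0.3627, 0.2052]
orientation: [-3.096, -0.53, 0.001]
contact_force: [-0.1, -0.5, 0.5]
finger_gap: 0.0941
```

```bash
python3 - <<'E'
from h import *
s=bot.sense();print(s['t'],s['eef_pos'],s['orientation'],s['qpos'],s['contact_force'])
R=cv2.Rodrigues(s['orientation'])[0];print(R.round(3),np.degrees(np.arctan2(R[1,1],R[0,1])))
d=load('side0.png');im=d['img'][:,:,::-1]
cv2.imwrite('pics/c3.png',cv2.resize(im[310:450,210:400],None,fx=4,fy=4,interpolation=cv2.INTER_CUBIC))
E
```

```text
2.6 [ 0.44334915 -0.3627288   0.20523351] [-3.09640593e+00 -5.30265808e-01  5.29935847e-04] [ 0.00598383  0.41990698  0.81239585  1.76767897 -0.33821799  1.10026205
 -0.30040573] [-0.09022558 -0.50039537  0.51656379]
[[ 0.943  0.333 -0.   ]
 [ 0.333 -0.943  0.   ]
 [-0.    -0.    -1.   ]] -70.56449733323768
```

View pics/c3.png

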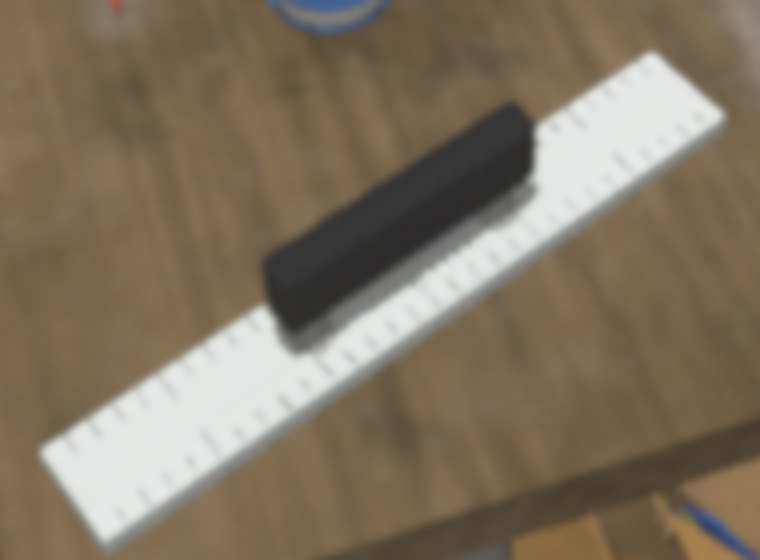

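```bash
python3 - <<'E'
from h import *
d=load('side0.png')
c=np.array([[653,50],[726,115],[107,543],[40,452]])/4+[210,310]-.4
C=unproj(d,c,.012);print(C.round(4),C.mean(0));v=C[0]+C[1]-C[2]-C[3];print(np.degrees(np.arctan2(v[1],v[0])),np.linalg.norm(v)/2)
E
```

```text
[[ 0.5772 -0.2937  0.012 ]
 [ 0.5917 -0.3362  0.012 ]
 [ 0.3102 -0.4372  0.012 ]
 [ 0.2944 -0.3951  0.012 ]] [ 0.44337509 -0.36554024  0.012     ]
19.734964239769994 0.29974450842700195
```

Emit:
drive_tool(
  increments=[
    [[0.0, -0.002, -0.04, 0, 0, 0, 0.094], [0, 0, -0.05, 0, 0, 0, 0.094], [0, 0, -0.04, 0, 0, 0, 0.094], [0, 0, -0.03, 0, 0, 0, 0.094], [0, 0, -0.017, 0, 0, 0, 0.094], [0, 0, 0, 0, 0, 0, 0.094], [0, 0, 0, 0, 0, 0, 0.05], [0, 0, 0, 0, 0, 0, 0.03], [0, 0, 0, 0, 0, 0, 0.0], [0, 0, 0, 0, 0, 0, 0.0]],
  ],
)

```text
t: 3.85
eef_pos: [0.4446, -0.3635, 0.0287]
orientation: [3.095, 0.536, 0.001]
contact_force: [0.4, -0.5, -0.4]
finger_gap: 0.0577
```

Emit:
drive_tool(
  increments=[
    [[0, 0, 0, 0, 0, 0, 0.0], [0, 0, 0, 0, 0, 0, 0], [0, 0, 0, 0, 0, 0, 0], [0, 0, 0, 0, 0, 0, 0.0], [0, 0, 0, 0, 0, 0, 0.0], [0, 0, 0.0, 0, 0, 0, 0.0], [0, 0, 0.0, 0, 0, 0, 0.0], [0, 0, 0.02, 0, 0, 0, 0.0], [0, 0, 0.03, 0, 0, 0, 0.0], [0, 0, 0.03, 0, 0, 0, 0.0]],
  ],
)

```text
t: 5.1
eef_pos: [0.4442, -0.3635, 0.1103]
orientation: [-3.096, -0.535, 0.0]
contact_force: [0.8, 0.6, -3.3]
finger_gap: 0.0177
```

```bash
python3 - <<'E'
from h import *
d=grab('side','s1.png');grab('top','t1.png');print(bot.sense()['eef_pos'],bot.sense()['contact_force'])
E
```

```text
[ 0.44546765 -0.36454077  0.11206547] [ 0.21647037  0.08132654 -3.69929784]
```

View pics/s1.png

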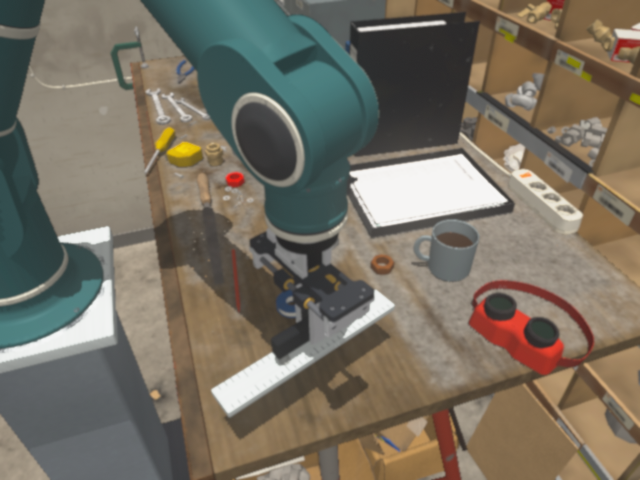

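Emit:
drive_tool(
  increments=[
    [[0.0035, 0.0205, 0, 0, 0, 0.07, 0], [0.0055, 0.035, 0, 0, 0, 0.115, 0], [0.0055, 0.035, 0, 0, 0, 0.115, 0], [0.0055, 0.035, 0, 0, 0, 0.115, 0], [0.0055, 0.035, 0, 0, 0, 0.115, 0], [0.0055, 0.035, 0, 0, 0, 0.115, 0], [0.0055, 0.035, 0, 0, 0, 0.115, 0], [0.0055, 0.035, 0, 0, 0, 0.115, 0], [0.0055, 0.035, 0, 0, 0, 0.115, 0], [0.0055, 0.035, 0, 0, 0, 0.115, 0]],
  ],
)

```text
t: 6.45
eef_pos: [0.4966, -0.0259, 0.1079]
orientation: [-2.346, -2.088, 0.001]
contact_force: [0.3, -0.6, -3.3]
finger_gap: 0.0178
```

Emit:
drive_tool(
  increments=[
    [[0.0065, 0.035, 0, 0, 0, 0.115, 0], [0.006, 0.0295, 0, 0, 0, 0.091, 0], [0, 0, 0, 0, 0, 0, 0], [0, 0, 0, 0, 0, 0, 0], [0, 0, -0.02, 0, 0, 0, 0], [0, 0, -0.02, 0, 0, 0, 0], [0, 0, -0.015, 0, 0, 0, 0], [0, 0, 0, 0, 0, 0, 0], [0, 0, 0, 0, 0, 0, 0], [0, 0, 0, 0, 0, 0, 0]],
  ],
)

```text
t: 7.7
eef_pos: [0.5103, 0.0365, 0.0541]
orientation: [2.127, 2.311, 0.001]
contact_force: [0.6, -0.9, -3.7]
finger_gap: 0.0179
```

```bash
python3 - <<'E'
from h import *
d=grab('side','s2.png');grab('top','t2.png');s=bot.sense();print(s['eef_pos'],s['contact_force'])
R=cv2.Rodrigues(s['orientation'])[0];print(R.round(4).tolist(),np.degrees(np.arctan2(R[1,1],R[0,1])))
im=d['img'][:,:,::-1]
cv2.imwrite('pics/c4.png',cv2.resize(im[120:270,200:400],None,fx=4,fy=4,interpolation=cv2.INTER_CUBIC))
E
```

```text
[0.51022005 0.0365529  0.05389879] [ 0.4423864   0.37574993 -3.75004387]
[[-0.0829, 0.9966, 0.0007], [0.9966, 0.0829, 0.0002], [0.0001, 0.0007, -1.0]] 4.757028595283115
```

View pics/c4.png

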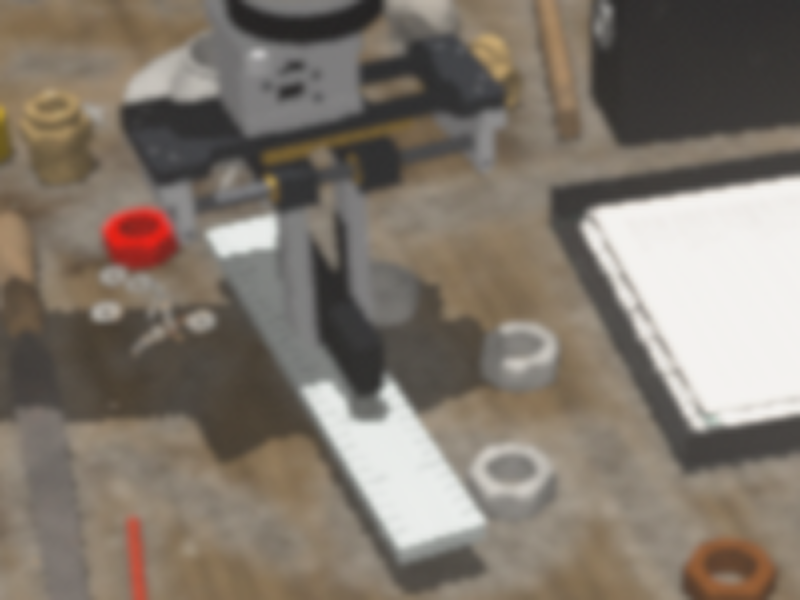

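View pics/t2.png

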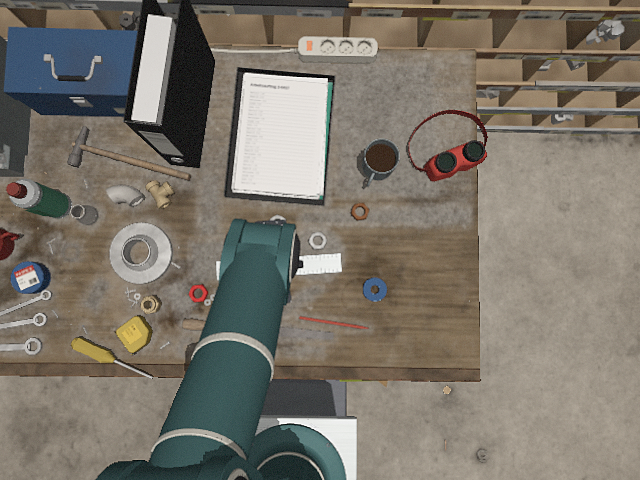

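```bash
python3 - <<'E'
from h import *
d=load('s2.png')
c=np.array([[400,548],[486,520],[207,236]])/4+[200,120]-.4
print(unproj(d,c,.037).round(4))
p=np.array([.5102,.0366]);a=np.radians(94.7);u=np.array([np.cos(a),np.sin(a)]);n=np.array([u[1],-u[0]])
E=[p-.15*u-.0225*n,p-.15*u+.0225*n,p+.15*u-.0225*n];print(np.round(E,4))
d=load('t2.png');im=d['img'][:,:,::-1]
cv2.imwrite('pics/c5.png',cv2.resize(im[205:315,180:380],None,fx=4,fy=4,interpolation=cv2.INTER_CUBIC))
print(proj(load('t2.png'),[[*E[0],.037],[*E[1],.037],[*E[2],.037]]))
E
```

```text
[[ 0.5012 -0.118   0.037 ]
 [ 0.5461 -0.1126  0.037 ]
 [ 0.4758  0.1768  0.037 ]]
[[ 0.5001 -0.1147]
 [ 0.5449 -0.1111]
 [ 0.4755  0.1843]]
[[340.59538329 272.27364245]
 [339.28734996 253.69157584]
 [215.65911529 280.58141826]]
```

View pics/c5.png

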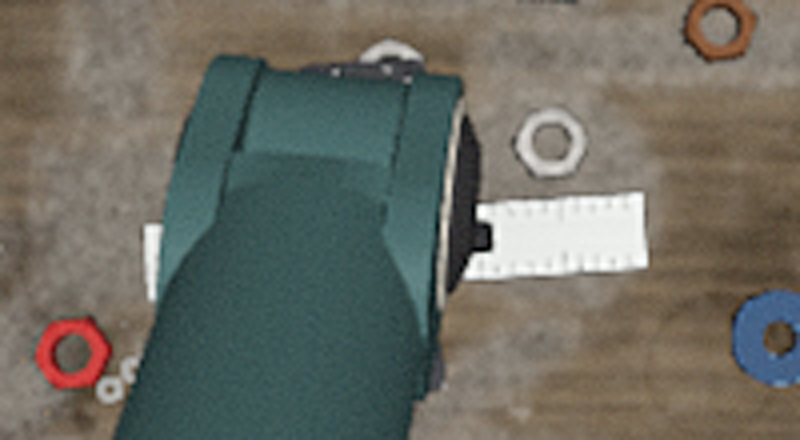

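Emit:
drive_tool(
  increments=[
    [[0, 0, -0.01, 0, 0, 0, 0], [0, 0, -0.01, 0, 0, 0, 0], [0, 0, -0.003, 0, 0, 0, 0], [0, 0, 0, 0, 0, 0, 0], [0.006, 0.0005, 0, 0, 0, 0, 0], [0.006, 0.0005, 0, 0, 0, 0, 0], [0.006, 0.0005, 0, 0, 0, 0, 0], [0.006, 0.0005, 0, 0, 0, 0, 0], [0.006, 0.0005, 0, 0, 0, 0, 0], [0.006, 0.0005, 0, 0, 0, 0, 0]],
  ],
)

```text
t: 9.05
eef_pos: [0.5463, 0.0395, 0.0304]
orientation: [-2.127, -2.312, 0.0]
contact_force: [-1.5, -0.5, -2.6]
finger_gap: 0.018
```

```bash
python3 - <<'E'
from h import *
d=grab('side','s3.png');s=bot.sense();print(s['eef_pos'],s['contact_force'],s['moment'])
im=d['img'][:,:,::-1]
cv2.imwrite('pics/c6.png',cv2.resize(im[120:270,230:430],None,fx=4,fy=4,interpolation=cv2.INTER_CUBIC))
E
```

```text
[0.54703385 0.0396108  0.03047376] [ 1.51076523 -0.60291548 -2.91112913] [-0.0131446   0.03345257  0.01627193]
```

View pics/c6.png

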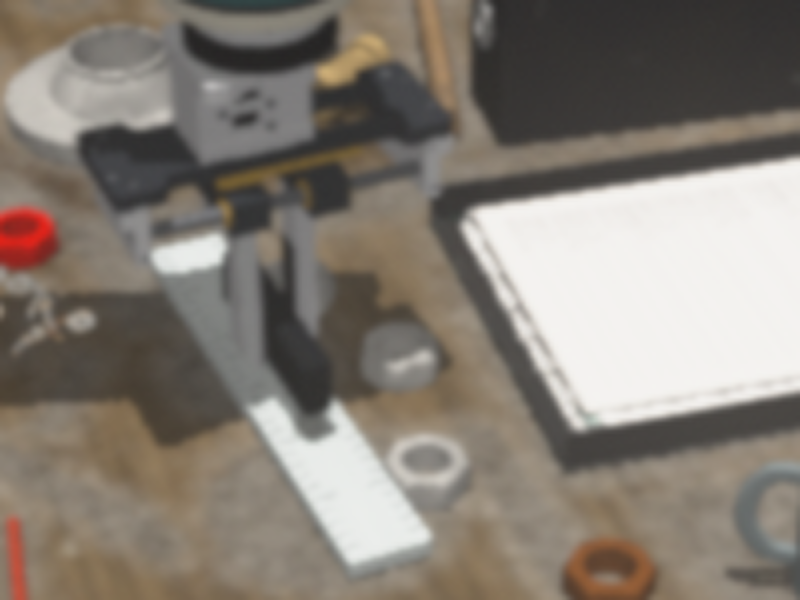

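Emit:
drive_tool(
  increments=[
    [[0.005, 0.0004, 0, 0, 0, 0, 0], [0.005, 0.0004, 0, 0, 0, 0, 0], [0.005, 0.0004, 0, 0, 0, 0, 0], [0.005, 0.0004, 0, 0, 0, 0, 0], [0.004, 0.0003, 0, 0, 0, 0, 0], [0.002, 0.0002, 0, 0, 0, 0, 0], [0, 0, 0, 0, 0, 0, 0], [0, 0, -0.001, 0, 0, 0, 0], [0, 0, -0.001, 0, 0, 0, 0], [0, 0, 0, 0, 0, 0, 0]],
  ],
)

```text
t: 10.35
eef_pos: [0.5719, 0.0416, 0.0284]
orientation: [-2.127, -2.312, 0.0]
contact_force: [-0.3, 0.7, -3.1]
finger_gap: 0.0176
```

Emit:
drive_tool(
  increments=[
    [[0.002, 0.0002, 0, 0, 0, 0, 0], [0.002, 0.0002, 0, 0, 0, 0, 0], [0.002, 0.0001, 0, 0, 0, 0, 0], [0.002, 0.0002, 0, 0, 0, 0, 0], [0.002, 0.0002, 0, 0, 0, 0, 0], [0.002, 0.0001, 0, 0, 0, 0, 0], [0.002, 0.0002, 0, 0, 0, 0, 0], [0, 0, 0, 0, 0, 0, 0], [0, 0, 0, 0, 0, 0, 0], [0, 0, 0, 0, 0, 0, 0]],
  ],
)

```text
t: 11.6
eef_pos: [0.5861, 0.0428, 0.0285]
orientation: [2.127, 2.311, 0.0]
contact_force: [-0.1, 0.1, -2.5]
finger_gap: 0.0178
```

```bash
python3 - <<'E'
from h import *
d=grab('side','s4.png');s=bot.sense();print(s['eef_pos'],s['contact_force'],s['moment'])
im=d['img'][:,:,::-1]
cv2.imwrite('pics/c7.png',cv2.resize(im[120:270,240:440],None,fx=4,fy=4,interpolation=cv2.INTER_CUBIC))
d=grab('top','t4.png');im=d['img'][:,:,::-1]
cv2.imwrite('pics/c8.png',cv2.resize(im[180:290,190:370],None,fx=4,fy=4,interpolation=cv2.INTER_CUBIC))
E
```

```text
[0.58614614 0.04277976 0.02842666] [ 0.08546436 -0.3256265  -2.24323042] [-0.11072774  0.11968044  0.00893326]
```

View pics/c7.png

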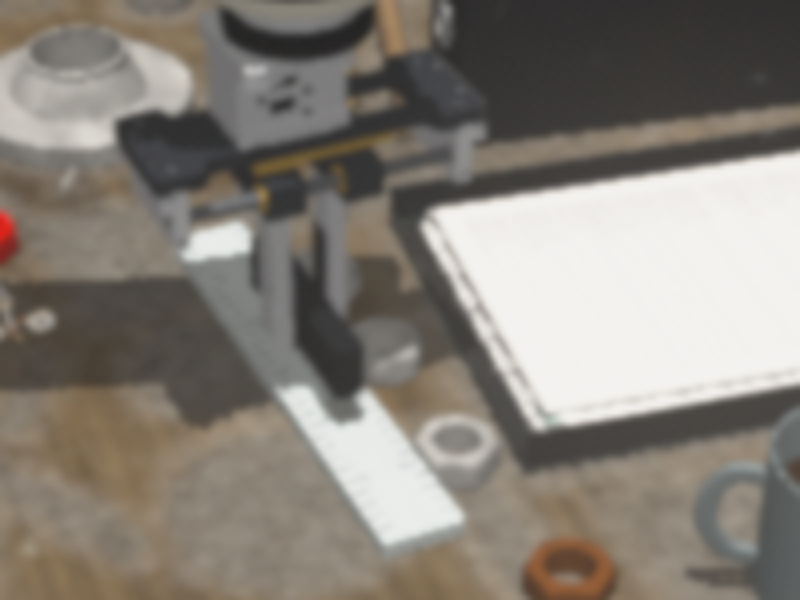

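View pics/c8.png

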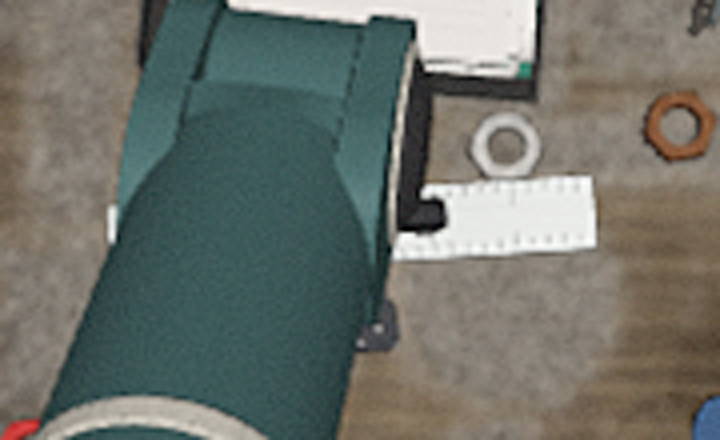

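Emit:
drive_tool(
  increments=[
    [[0, 0, -0.0005, 0, 0, 0, 0], [0, 0, 0, 0, 0, 0, 0.01], [0, 0, 0, 0, 0, 0, 0.03], [0, 0, 0, 0, 0, 0, 0.05], [0, 0, 0, 0, 0, 0, 0.05], [0, 0, 0, 0, 0, 0, 0.05], [0, 0, 0, 0, 0, 0, 0.05], [0, 0, 0.02, 0, 0, 0, 0.05], [0, 0, 0.04, 0, 0, 0, 0.05], [0, 0, 0.05, 0, 0, 0, 0.05]],
  ],
)

```text
t: 12.95
eef_pos: [0.5856, 0.0426, 0.14]
orientation: [-2.127, -2.311, 0.001]
contact_force: [0.3, 0.8, 1.4]
finger_gap: 0.0502
```

Emit:
drive_tool(
  increments=[
    [[0, 0, 0.03, 0, 0, 0, 0.05], [0, -0.05, 0.03, 0, 0, 0, 0.05], [0, -0.05, 0, 0, 0, 0, 0.05], [0, -0.05, 0, 0, 0, 0, 0.05], [0, -0.05, 0, 0, 0, 0, 0.05], [-0.01, -0.05, 0, 0, 0, 0, 0.05], [-0.02, -0.05, 0, 0, 0, 0, 0.05], [-0.02, -0.05, 0, 0, 0, 0, 0.05], [-0.02, -0.04, 0, 0, 0, 0, 0.05], [0, 0, 0, 0, 0, 0, 0.05]],
  ],
)

```text
t: 14.2
eef_pos: [0.5135, -0.3509, 0.1995]
orientation: [2.133, 2.305, -0.002]
contact_force: [0.5, 0.6, -0.5]
finger_gap: 0.0496
```

```bash
python3 - <<'E'
from h import *
d=grab('side','s5.png');s=bot.sense();print(s['t'],s['eef_pos'],s['contact_force'])
d=grab('top','t5.png');im=d['img'][:,:,::-1]
cv2.imwrite('pics/c9.png',cv2.resize(im[190:280,200:360],None,fx=5,fy=5,interpolation=cv2.INTER_CUBIC))
E
```

```text
14.25 [ 0.51509951 -0.34852889  0.19920168] [0.60119811 0.62917332 0.19268573]
```

View pics/c9.png

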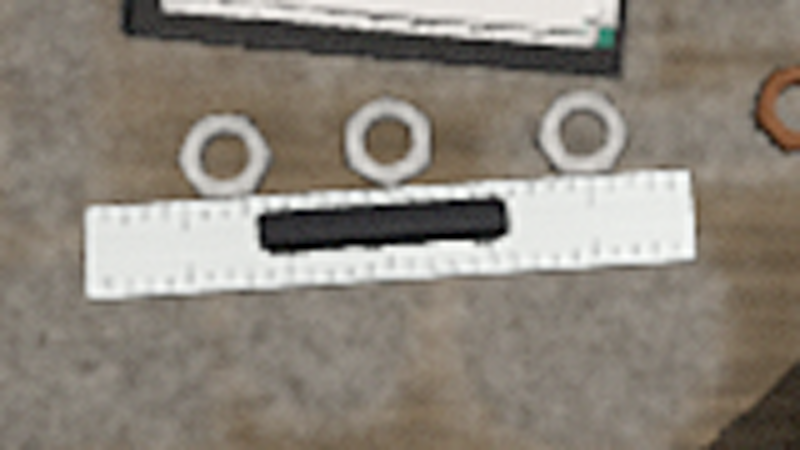

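View pics/s5.png

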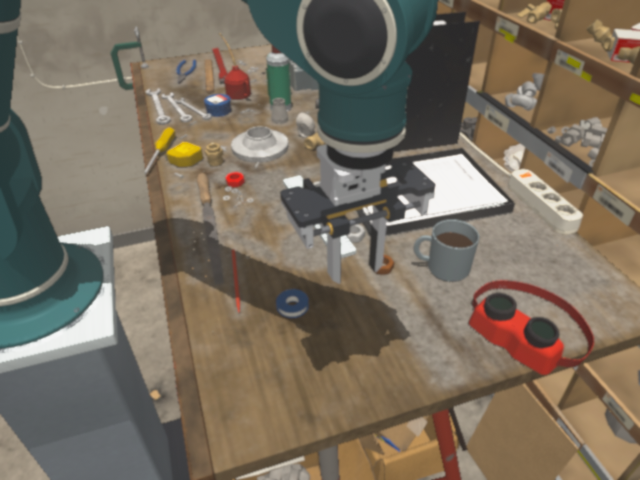

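```bash
python3 - <<'E'
from h import *
d=load('t5.png')
f=lambda p:np.array(p)/5+[200,190]-.4
N=unproj(d,f([[224,156],[388,142],[582,132]]),.018)
C=unproj(d,f([[85,209],[689,170],[696,259],[90,299]]),.012)
print(N.round(4),C.round(4),C.mean(0))
u=(C[0]+C[3]-C[1]-C[2])[:2];u/=np.linalg.norm(u);n=np.array([u[1],-u[0]])
print('ang',np.degrees(np.arctan2(u[1],u[0])))
print('dist to face',(N[:,:2]-C.mean(0)[:2])@n-.0225)
im=d['img'][:,:,::-1]
cv2.imwrite('pics/c10.png',cv2.resize(im[200:235,230:330],None,fx=8,fy=8,interpolation=cv2.INTER_CUBIC))
E
```

```text
[[ 0.6243  0.123   0.018 ]
 [ 0.6326  0.0425  0.018 ]
 [ 0.6393 -0.0531  0.018 ]] [[ 0.5976  0.1914  0.012 ]
 [ 0.6221 -0.1065  0.012 ]
 [ 0.5777 -0.1105  0.012 ]
 [ 0.553   0.1873  0.012 ]] [0.58759944 0.04045113 0.012     ]
ang 94.7243337483912
dist to face [0.02082983 0.02253669 0.02126769]
```

View pics/c10.png

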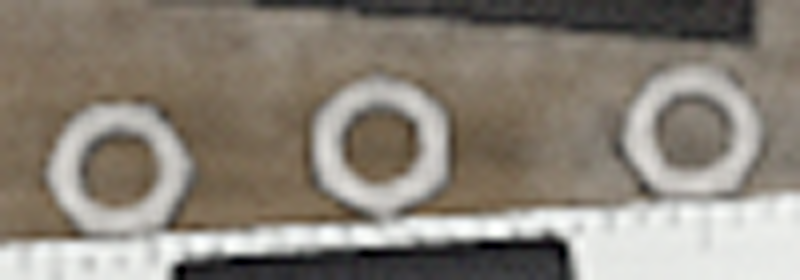

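All three nuts touch the edge. The left and right nuts sit on a flat, and the middle one rests on a corner. The bar lies flat and the gripper is clear, so I'm handing in.

```bash
python3 - <<'E'
from h import *
print(bot.job_done()); s=bot.sense();print(s['t'])
E
```

```text
the job is handed in; nothing more can be done
None
the job is handed in; nothing more can be done
```

The three grey lock nuts now stand in one row against the long edge of the straightedge, which lies flat along them and has been let go. I picked it up by its grip, pushed all three nuts with its edge, opened the fingers and moved the gripper clear. The job was handed in at about 14.3 s, with no verdict reported.

**Last checks (top picture, about 1–2 mm uncertainty):**
- **Distance to the edge:** the nut centres measured 20.8, 22.5 and 21.3 mm (left, middle, right) from the pushing edge. Contact on a flat would be 20.5 mm and on a corner 23.5 mm, so no clear gap shows at any nut.
- **Row straightness:** the outer two sit on a flat, but the middle nut rests on a corner, so its centre measures 1–2 mm farther out than the others (up to 3 mm for a full corner). I left it that way rather than regrasp the straightedge.
- **Clearances:** the nuts did not reach the clipboard, and the brown and red look-alikes were not touched. The side picture after release was blocked by the arm, so it could not confirm the row independently.
- **Forces:** the highest reading I saw was about 4 N, mostly the weight of the bar.

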